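# Bed a blade sample home with the stage's spring clip

### The arm

A 7-joint arm with a two-finger parallel gripper is mounted at the origin on the work surface. World frame = base frame: x ahead of the robot, y to its left, z up, the work surface at z = 0. Lengths are in m, angles in degrees, forces in N, time in s.
With the tool pointing down it reaches from about 0.35 to 0.9 m from the base axis. Payload 8.1 kg.
Tool frame: the origin (TCP) lies on the centre line of the jaws, within the pads' length; the fingertips stand 25 mm ahead of it and the grasp point (between the pads) lies 6 mm ahead of it; z points along the fingers, y is the line along which they close (so a half turn about z gives the same grasp; the last joint's range is limited). The gripper opens to 92 mm and grips with 3 to 60 N. Pads are 19 mm wide; open, the fingers measure 130 mm over their backs; the gripper's body (75 mm by 190 mm) begins 47 mm behind the grasp point.
Start: joints at [-72.112, 24.895, 1.432, 90.138, -0.665, 64.973, -4.303], TCP at [0.252, 0.572, 0.252] pointing down, gripper open.
Joint ranges: [-149.89, 149.89], [-25.12, 119.58], [-72.63, 75.52], [4.76, 147.25], [-75.54, 255.54], [6.69, 114.76], [-157.13, 157.13]. Speed limits (degrees/s): [127.2, 127.2, 172.46, 172.46, 180, 180, 180].

### API

Orientations are given as [roll, pitch, yaw] about the fixed x, y, z axes, in that order (R = Rz(yaw) Ry(pitch) Rx(roll)).
In Python, from bench import observe, read_camera, camera_model, ticket gives the robot as it stands. The module is installed in compiled form; this text tells all that it offers.
- The arm moves only by the tool jog_arm, never from a script. Its arguments are lists of equal length, an entry for each row: "delta_pos": the shift along the tool's x, y, z in cm, a list of three; "delta_rot": the turn, a rotation vector about the tool's x, y, z in degrees, a list of three. A call has 1 to 8 rows; each row is the pose to reach, as a shift and turn from the pose commanded when the call began, along the tool's axes at that moment; what a row does not reach only later rows make up. A row lasts 1/12 s, in which the tool goes at most 41.7 mm and 7.16 degrees, less where a joint would pass 70% of its speed; a pose out of reach is approached as far as the arm can. A call with a gripper value outside its range is refused whole. "jaw" is the closure, from 0 (fully open) to 1 (shut), set as the call begins (left out, the last holds). The fingers move at their own pace and stop on an object; "grip_force" is the grip in N (left out, the last holds). Time passes only in rows, so rows that repeat a pose let the fingers close. It gives the time, the measured TCP pose, the force, the opening and the grip force at its end, in the units of the state.
- observe(): the state, without advancing time (a new reading comes with each control period).
- read_camera(name): name is "scene" or "top"; returns the picture (400x640x3 uint8, red, green, blue); there is no depth.
- camera_model(name): a dict with "camera_matrix" (3x3 intrinsics, pixels), "k1" (the pictures are not rectified: a ray, as slopes to the right and down, at radius r is drawn at 1 + k1 r^2 times it, then the intrinsics apply), "xyz" and "rotation" of the camera in the world. Camera axes: x right, y down, z forward; pixel columns grow to the right and rows downward; lengths in m; the calibration is good to about 2 mm. A picture is of the moment at which its call begins. camera_model takes no time and is no camera call.
- ticket.job_done(): hands the job in; it is judged then, once.
The state is a dict: "t": time; "joint_positions": joint angles; "qd": joint speeds; "joint_efforts": joint torques, N m; "eef_pos": TCP position; "tcp_rot": TCP orientation; "force": force on the tool from outside, world axes, zero at the start; "wrist_torque": the same for the moment, N m; "width": opening from 0.0 (shut) to 1.0 (fully open); "finger_force": force on a finger pad.
Only numpy, scipy, OpenCV 4.12 (cv2) and the standard library are available. Lean on these libraries where they do the work, as an engineer would, in place of code of your own. Each camera call takes 0.05 s, during which the arm holds its last target. There are 200 camera calls.

### The job

The blue steel sample on the inspection stage lies a little askew and short of the fence. Swing the spring clip round its pivot screw onto the sample's edge and lean on it, firmly but gently, until the sample is fully home and flush against the fence's yellow stop plate, keep it pressed there for about a second, then swing the clip well clear again, about as far out as it was, and let go. Leave the sample lying flush; do not touch it with the gripper and do not disturb anything else.

Things in the scene. Friction and masses are not known exactly. Their poses are not given: they have to be found in the camera images.
- stage: inspection stage fixed to the bench: green block with a dark steel top plate, 220 x 220 mm, top face 40 mm above the bench (z = 0.040). Origin under its centre. Its own +x is the direction in which the clip pushes the sample to the fence. Its place and yaw vary.
- fence: fence fixed across the stage: aluminium bar, 10 (x) x 120 (y) x 14 mm high, with a yellow stop plate (100 mm long, 4 mm thick, top 10 mm above the stage) on its -x side, which meets the sample. Origin under the bar's centre, axes parallel to the stage's. The plate is screwed out differently each time: its face stands 11 to 23 mm to the -x side of this origin, not measured, to be felt.
- sample: loose blue steel plate with a bright weld stripe, 40 (x) x 76 (y) x 8 mm thick, about 0.19 kg, lying flat on the stage; origin under its centre. It starts 5 to 23 mm short of the stop plate and up to 0.11 rad askew; home, its centre is 20 mm from the stop face. Polished: the gripper must not touch it; 6 to 14 N against the stop plate beds it well, more than 20 N spoils it.
- clip (a joint): angle of the spring clip about its upright pivot screw, rad: grows anticlockwise seen from above, away from the sample; at 0 the arm points along the stage's +y. Starts at 0.8 to 1.15; limits -0.25 and 1.35. With the sample home it reads about -0.12 to +0.10, depending on the stop plate. Above 0.6 it is well clear. Pivot friction of about 0.08 N m keeps it where it is left.
- clip_pivot (a point): top of the brass pivot screw, on the pivot's axis; 53.5 mm above the bench.
- clip_post (a point): the clip's red upright thumb post, to push or pinch: 12 mm diameter, standing 90 mm out from the pivot axis near the arm's free end, from 45 to 100 mm above the bench. This point is on its axis, 80 mm above the bench. The fingers stay clear of the sample if their tips stay above 55 mm.
- clip_nose (a point): foremost point of the clip's steel nose, 65 mm from the pivot axis, 10 mm to the pushing side of the arm's line, 43 mm above the bench. It pushes the sample's -x edge. Above it a sprung brass toe, reaching 16 mm farther, rides onto the sample's top (2 to 4 N felt at the post). Squaring up a skewed sample takes up to 8 N at the post; once flush the force climbs about 4 N per mm.
- loupe: bystander: small black loupe, 34 mm diameter, 30 mm tall, on the stage behind the fence; origin under its centre.
- gauge_disc: bystander: brass disc, 26 mm diameter, 16 mm tall, on the stage behind the fence; origin under its centre.
- wire_spool: bystander: black spool of blue wire, 80 mm diameter, 54 mm tall, on the bench.
- tape_roll: bystander: roll of brown tape, 100 mm diameter, 36 mm tall, on the bench.
- oil_can: bystander: red can, 60 mm diameter, 130 mm tall, on the bench.
- wrench: bystander: wrench, 190 mm long, lying on the bench.
- screwdriver: bystander: screwdriver, 200 mm long, lying on the bench.
Not all that is in view belongs to the job. Several things have the shape of the sample; the one meant has the colours described above.

How it is judged:
By the outcome, as a careful person would: the job done as asked, in the order asked, and still so for the second after the job is handed in, with the robot touching nothing.
It also fails if it takes over 56 s, if anything falls off the work surface, if the arm or the gripper's body presses on something with over 40 N, if the wrist force passes 120 N, or if a joint passes its speed limit or range.

## Working session

There is one attempt and no reset: what is moved stays moved. The work goes in short steps, Python scripts to look and compute and a tool call to move; the robot and the scene stay as the last step left them, time stands still between calls to the robot, and variables do not carry over. Pictures are saved under pics/ and viewed, at most 10 in all, crops included, and the job is handed in when it is done.

Besides the shell and the picture viewer there is one more tool, called after "Emit:" as name(argument=value, ...) on one line, values as JSON. jog_arm: Moves the arm, as the interface text tells. Its arguments: {"type":"object","properties":{"delta_pos":{"type":"array"},"delta_rot":{"type":"array"},"jaw":{"type":"number"},"grip_force":{"type":"number"}},"required":["delta_pos","delta_rot"]}

```bash
mkdir -p pics; cat > h.py <<'E'
import numpy as np, cv2
from bench import observe, read_camera, camera_model, ticket
def snap(cam,name,crop=None,s=1):
    im=read_camera(cam)
    if crop: x0,y0,x1,y1=crop; im=im[y0:y1,x0:x1]
    if s!=1: im=cv2.resize(im,None,fx=s,fy=s,interpolation=cv2.INTER_CUBIC)
    cv2.imwrite('pics/'+name,im[:,:,::-1])
def ray(cam,u,v):
    m=camera_model(cam);K=np.array(m['camera_matrix']);
    p=cv2.undistortPoints(np.array([[[u,v]]],float),K,np.array([m['k1'],0,0,0.]))[0,0]
    return np.array(m['xyz']),np.array(m['rotation'])@np.array([p[0],p[1],1])
def px(cam,u,v,z):
    o,d=ray(cam,u,v); return o+d*(z-o[2])/d[2]
E
python3 - <<'E'
from h import *
snap('top','top1.png'); snap('scene','sc1.png'); print(observe()); print(camera_model('top'),camera_model('scene'))
E
```

```text
{'t': 0.1, 'joint_positions': array([-72.11244184,  24.93174085,   1.43059785,  90.18316736,
        -0.66406495,  64.97262595,  -4.30423899]), 'qd': array([ 0.07506426, -0.05446225,  0.02175858, -0.16124061, -0.04585179,
       -0.02662013,  0.04705794]), 'joint_efforts': array([ 2.54852399e-03, -6.69124746e+01,  9.87801477e-01, -3.15140569e+01,
       -6.04748446e-02,  3.74921900e-02,  1.62998549e-05]), 'eef_pos': array([0.25175607, 0.57160096, 0.25103602]), 'tcp_rot': array([-1.79921129e+02,  7.61947151e-03,  1.56229102e+02]), 'force': array([-0.7190295 ,  0.50428732, -0.23036727]), 'wrist_torque': array([-0.00587317,  0.0410111 ,  0.00478681]), 'finger_force': 0.0, 'width': 0.9984575989681638}
{'camera_matrix': array([[478.52769773,   0.        , 319.01251245],
       [  0.        , 478.52769773, 198.62092674],
       [  0.        ,   0.        ,   1.        ]]), 'k1': -0.1339468932654625, 'xyz': array([4.52904707e-01, 6.07520392e-04, 1.26924730e+00]), 'rotation': array([-176.62288654,    0.6307938 ,  -88.72985793])} {'camera_matrix': array([[473.99329157,   0.        , 321.99887711],
       [  0.        , 473.99329157, 203.30661695],
       [  0.        ,   0.        ,   1.        ]]), 'k1': 0.00956380463581295, 'xyz': array([1.24326206, 0.0480248 , 1.0687344 ]), 'rotation': array([-144.68498651,    0.3508561 ,   92.96322398])}
```

```bash
sed -i "s/np.array(m\['rotation'\])@/R.from_euler('xyz',m['rotation'],degrees=True).as_matrix()@/; 1a from scipy.spatial.transform import Rotation as R" h.py
```

```text
(no output)
```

View pics/top1.png

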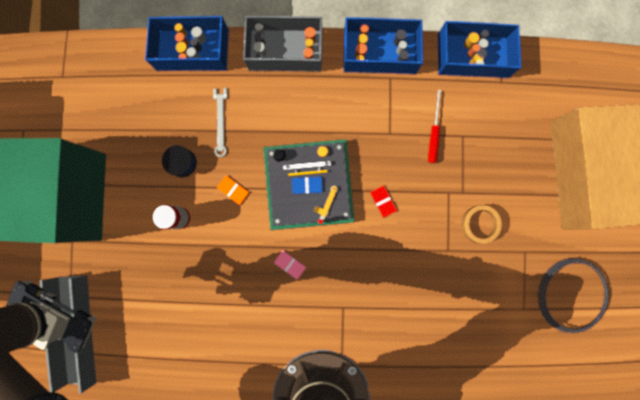

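View pics/sc1.png

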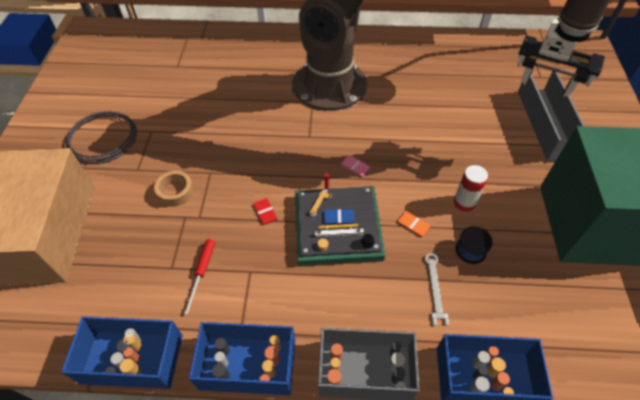

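Plates of the sample's shape (top view): orange (233,190), red (384,201), pink (289,264), and blue (308,186). The blue one, with a bright stripe, on the stage between fence and clip, fits. I'll confirm it in an enlarged crop.

```bash
python3 - <<'E'
from h import *
snap('top','top2.png',(255,130,365,235),5.5)
snap('scene','sc2.png',(285,160,395,270),5.4)
E
```

```text
(no output)
```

View pics/top2.png

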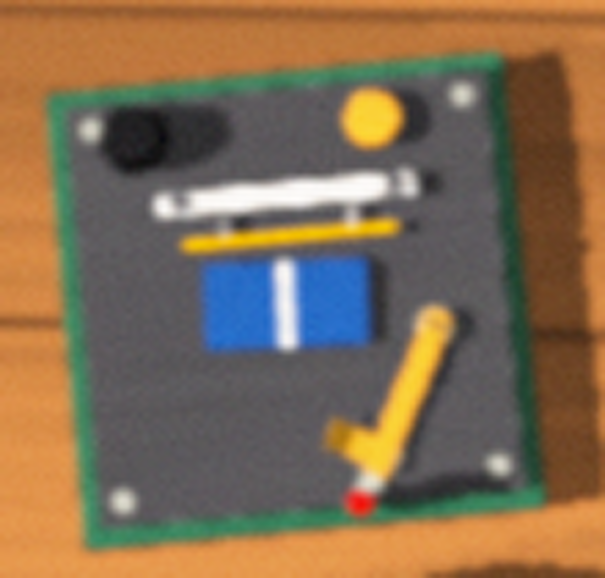

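View pics/sc2.png

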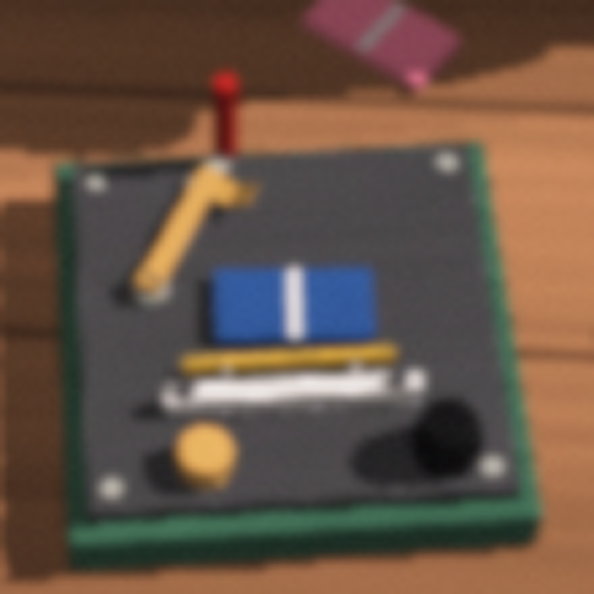

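The crop shows the blue sample with white stripe at crop (287,303), the yellow stop plate above it at (290,237), the pivot at (435,320) and the red post top at (360,502). This is the sample meant.

```bash
python3 - <<'E'
from h import *
c=lambda x,y:(255+(x+.5)/5.5-.5,130+(y+.5)/5.5-.5)
q=[px('top',*c(*p),.04)[:2] for p in [(50,98),(500,58),(545,500),(88,545)]]
ex=(q[0]-q[3]+q[1]-q[2])/2; ey=(q[0]-q[1]+q[3]-q[2])/2
print('stage',np.mean(q,0),np.linalg.norm(ex),np.linalg.norm(ey))
yaw=np.arctan2(*( (ex/np.linalg.norm(ex)+np.array([ey[1],-ey[0]])/np.linalg.norm(ey))[::-1])); print('yaw',np.degrees(yaw))
f=lambda p:np.array([[np.cos(yaw),np.sin(yaw)],[-np.sin(yaw),np.cos(yaw)]])@(p-np.mean(q,0))
s=lambda x,y:(285+(x+.5)/5.4-.5,160+(y+.5)/5.4-.5)
piv=px('top',*c(435,320),.0535); post=px('top',*c(360,501),.1)
piv2=px('scene',*s(152,284),.0535); post2=px('scene',*s(226,80),.1)
print(piv,piv2,post,post2)
for a,b in((piv,post),(piv2,post2)):
    d=f(b[:2])-f(a[:2]); print('r',np.linalg.norm(d),'ang',np.arctan2(-d[0],d[1]), f(a[:2]))
# sample corners (top z .048)
for p in [(203,264),(368,257),(372,344),(205,350)]: print('sample',f(px('top',*c(*p),.048)[:2]))
for p in [(181,251),(400,233)]: print('stop',f(px('top',*c(*p),.05)[:2]))
E
```

```text
stage [0.56250396 0.04426048] 0.21060974569308033 0.2140638017630266
yaw 6.622283328570999
[ 0.55282531 -0.02118058  0.0535    ] [ 0.55459581 -0.01786839  0.0535    ] [0.46770905 0.01128915 0.1       ] [0.46506113 0.01345374 0.1       ]
r 0.0910991864432913 ang 1.0907803611860452 [-0.01716097 -0.06388826]
r 0.09485533781447651 ang 1.1186901586042253 [-0.01502031 -0.06080235]
sample [0.01957865 0.0412091 ]
sample [ 0.01555063 -0.0357526 ]
sample [-0.02511661 -0.03379745]
sample [-0.02058324  0.04388056]
stop [0.02640344 0.0507748 ]
stop [ 0.02511926 -0.05163434]
```

```bash
cat >> h.py <<'E'
def delta(p,yaw):
    o=observe(); A=R.from_euler('xyz',o['tcp_rot'],degrees=True); B=R.from_euler('xyz',[180,0,yaw],degrees=True)
    return np.round(A.inv().apply(np.array(p)-o['eef_pos'])*100,2),np.round((A.inv()*B).as_rotvec(degrees=True),1)
E
python3 - <<'E'
from h import *
for p in [(.252,.572,.29),(.26,.32,.29),(.4665,.0125,.2)]: print(*delta(p,159.6))
E
```

```text
[-0.01  0.03 -3.88] [-0.1  0.  -3.4]
[-10.9  -22.71  -3.85] [-0.1  0.  -3.4]
[-42.19 -42.52   5.17] [-0.1  0.  -3.4]
```

Emit:
jog_arm(delta_pos=[[0, 0, -3.9], [-3, -6, -3.9], [-5, -10, -3.9], [-7, -14, -3.9], [-9, -18, -3.9], [-10.9, -22.7, -3.9], [-10.9, -22.7, -3.9], [-10.9, -22.7, -3.9]], delta_rot=[[0, 0, 0], [0, 0, -1], [0, 0, -2], [0, 0, -3.4], [0, 0, -3.4], [0, 0, -3.4], [0, 0, -3.4], [0, 0, -3.4]], jaw=0)

```text
t: 0.87
eef_pos: [0.2603, 0.3128, 0.2903]
tcp_rot: [-179.8, 0.0, 159.3]
force: [0.5, -1.0, -0.6]
width: 1.0
finger_force: 0.0
```

```bash
python3 - <<'E'
from h import *
o=observe();print(o['t'],o['eef_pos'],o['tcp_rot'],o['joint_positions'])
print(*delta((.4665,.0125,.16),159.6))
E
```

```text
0.8667 [0.26031016 0.31281446 0.29031345] [-1.79798734e+02  1.92487282e-02  1.59323960e+02] [-6.13439471e+01  2.16482183e+00  3.66364962e+00  1.14757638e+02
 -8.82610042e-02  6.32752297e+01  1.16810784e+01]
[-29.89 -20.77  13.11] [-0.2  0.  -0.3]
```

Emit:
jog_arm(delta_pos=[[-3.3, -2.3, 0.5], [-6.6, -4.6, 1], [-9.9, -6.9, 2], [-13.2, -9.2, 3], [-16.5, -11.5, 4.5], [-19.8, -13.8, 6], [-23.1, -16.1, 7], [-26.4, -18.4, 8]], delta_rot=[[0, 0, 0], [0, 0, 0], [0, 0, 0], [0, 0, 0], [0, 0, 0], [0, 0, 0], [0, 0, 0], [0, 0, 0]])

```text
t: 1.53
eef_pos: [0.443, 0.0558, 0.2107]
tcp_rot: [180.0, 0.0, 159.7]
force: [0.4, 0.3, 0.2]
width: 0.998
finger_force: 0.0
```

```bash
python3 - <<'E'
from h import *
print(observe()['eef_pos'],*delta((.4665,.0125,.16),159.6),*delta((.4665,.0125,.087),159.6))
E
```

```text
[0.442985   0.05583572 0.21074295] [-3.71 -3.25  5.07] [0.  0.  0.1] [-3.71 -3.25 12.37] [0.  0.  0.1]
```

Emit:
jog_arm(delta_pos=[[-2, -1.8, 1], [-3.7, -3.2, 3], [-3.7, -3.2, 5], [-3.7, -3.2, 5], [-3.7, -3.2, 5]], delta_rot=[[0, 0, 0], [0, 0, 0], [0, 0, 0], [0, 0, 0], [0, 0, 0]])

```text
t: 1.95
eef_pos: [0.4651, 0.0147, 0.1607]
tcp_rot: [-179.9, -0.1, 159.6]
force: [-0.5, 0.7, 0.4]
width: 1.003
finger_force: 0.0
```

```bash
python3 - <<'E'
from h import *
print(observe()['eef_pos'],observe()['tcp_rot'],*delta((.4665,.0125,.087),159.6))
snap('scene','sc3.png',(260,100,400,240),4)
E
```

```text
[0.46512892 0.01471342 0.1607152 ] [-1.79916308e+02 -1.36464246e-01  1.59602100e+02] [-0.22 -0.15  7.37] [-0.1 -0.1  0. ]
```

View pics/sc3.png

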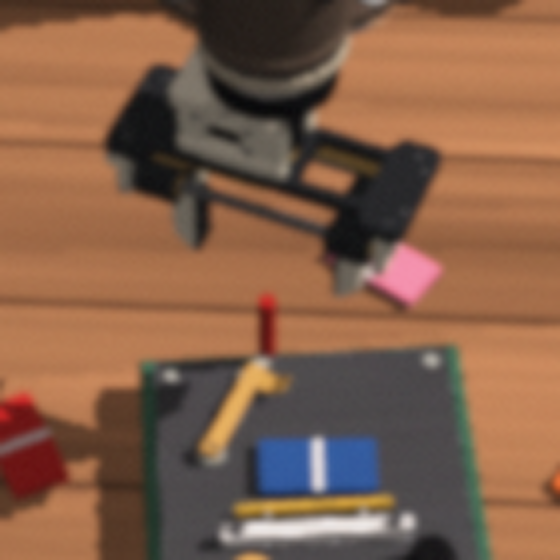

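The post top (267,300) lies below the midpoint of the open fingertips (192,240)-(345,290), so I can descend and pinch.

Emit:
jog_arm(delta_pos=[[-0.2, 0, 2.5], [-0.2, 0, 5], [-0.2, 0, 7.4], [-0.2, 0, 7.4], [-0.2, 0, 7.4]], delta_rot=[[0, 0, 0], [0, 0, 0], [0, 0, 0], [0, 0, 0], [0, 0, 0]])

```text
t: 2.42
eef_pos: [0.4676, 0.0148, 0.0879]
tcp_rot: [-180.0, -0.1, 159.7]
force: [-0.1, 0.2, 0.4]
width: 0.999
finger_force: 0.0
```

Emit:
jog_arm(delta_pos=[[0, 0, 0], [0, 0, 0], [0, 0, 0], [0, 0, 0], [0, 0, 0], [0, 0, 0], [0, 0, 0], [0, 0, 0]], delta_rot=[[0, 0, 0], [0, 0, 0], [0, 0, 0], [0, 0, 0], [0, 0, 0], [0, 0, 0], [0, 0, 0], [0, 0, 0]], jaw=1, grip_force=15)

```text
t: 3.08
eef_pos: [0.4678, 0.014, 0.0873]
tcp_rot: [180.0, -0.0, 159.6]
force: [-0.3, 0.1, -0.2]
width: 0.466
finger_force: 0.0
```

```bash
python3 - <<'E'
from h import *
o=observe();print(o['t'],o['eef_pos'],o['tcp_rot'],o['force'],o['wrist_torque'],o['width'],o['finger_force'])
snap('scene','sc4.png',(260,100,400,240),4)
E
```

```text
3.0833 [0.46784006 0.01399801 0.08725849] [ 1.79998600e+02 -3.25853434e-03  1.59624917e+02] [-0.29369251  0.11793591 -0.1521327 ] [ 0.01592703 -0.03166884 -0.02741258] 0.46644248926020127 0.0
```

View pics/sc4.png

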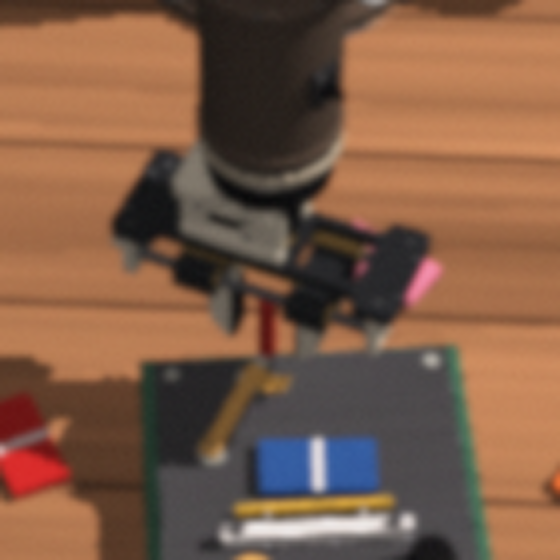

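The post at (267,325) sits centrally between the closing fingers (228,300) and (310,335). I'll finish the closing.

Emit:
jog_arm(delta_pos=[[0, 0, 0], [0, 0, 0], [0, 0, 0], [0, 0, 0], [0, 0, 0], [0, 0, 0], [0, 0, 0], [0, 0, 0]], delta_rot=[[0, 0, 0], [0, 0, 0], [0, 0, 0], [0, 0, 0], [0, 0, 0], [0, 0, 0], [0, 0, 0], [0, 0, 0]])

```text
t: 3.8
eef_pos: [0.4678, 0.014, 0.0872]
tcp_rot: [-180.0, -0.0, 159.6]
force: [-0.7, -0.3, -0.1]
width: 0.125
finger_force: 15.0
```

Emit:
jog_arm(delta_pos=[[-0.02, 0.63, 0], [-0.09, 1.25, 0], [-0.2, 1.87, 0], [-0.35, 2.48, 0], [-0.54, 3.08, 0], [-0.78, 3.66, 0], [-0.91, 3.95, 0], [-0.91, 3.95, 0]], delta_rot=[[0, 0, 4], [0, 0, 8], [0, 0, 12], [0, 0, 16], [0, 0, 20], [0, 0, 24], [0, 0, 26], [0, 0, 26]])

```text
t: 4.47
eef_pos: [0.4917, 0.0476, 0.0873]
tcp_rot: [180.0, 0.1, 133.5]
force: [4.2, -3.1, -4.1]
width: 0.126
finger_force: 15.0
```

```bash
cat >> h.py <<'E'
def st():
    o=observe(); A=R.from_euler('xyz',o['tcp_rot'],degrees=True)
    d=o['eef_pos'][:2]-np.array([.5535,-.02]); a=np.degrees(np.arctan2(d[1],d[0]))
    print('t',round(o['t'],2),'r',np.linalg.norm(d).round(4),'arm',a.round(2),'theta',np.radians(a-96.6).round(3),'yaw',o['tcp_rot'][2].round(2),'Ftool',A.inv().apply(o['force']).round(2),'T',A.inv().apply(o['wrist_torque']).round(3),'w',round(o['width'],3),o['finger_force'])
E
python3 -c "
from h import *
st()"
```

```text
t 4.47 r 0.0916 arm 132.43 theta 0.625 yaw 133.49 Ftool [-5.13  0.88  4.1 ] T [-0.012 -0.949  0.018] w 0.126 15.000114440917969
```

Emit:
jog_arm(delta_pos=[[-0.15, 0, 0], [-0.16, 0.39, 0], [-0.2, 0.78, 0], [-0.24, 1.17, 0], [-0.32, 1.56, 0], [-0.32, 1.56, 0]], delta_rot=[[0, 0, 0], [0, 0, 2.5], [0, 0, 5], [0, 0, 7.5], [0, 0, 10], [0, 0, 10]])

```text
t: 4.97
eef_pos: [0.5041, 0.0567, 0.0872]
tcp_rot: [180.0, 0.0, 123.6]
force: [0.9, -0.9, -0.2]
width: 0.127
finger_force: 15.0
```

```bash
python3 -c "
from h import *
st()"
```

```text
t 4.97 r 0.0912 arm 122.78 theta 0.457 yaw 123.56 Ftool [-1.25  0.31  0.19] T [-0.065 -0.06   0.002] w 0.127 15.00068262219429
```

Emit:
jog_arm(delta_pos=[[-0.04, 0.31, 0], [-0.08, 0.63, 0], [-0.11, 0.94, 0], [-0.15, 1.25, 0], [-0.15, 1.25, 0]], delta_rot=[[0, 0, 2], [0, 0, 4], [0, 0, 6], [0, 0, 8], [0, 0, 8]])

```text
t: 5.38
eef_pos: [0.5147, 0.0622, 0.0872]
tcp_rot: [-180.0, -0.0, 115.6]
force: [-0.2, 1.4, 2.2]
width: 0.129
finger_force: 15.0
```

```bash
python3 -c "
from h import *
st()"
```

```text
t 5.38 r 0.091 arm 115.27 theta 0.326 yaw 115.65 Ftool [ 1.38  0.46 -2.22] T [ 0.094  0.205 -0.023] w 0.129 15.000862777233124
```

Emit:
jog_arm(delta_pos=[[0, 0.16, 0], [0, 0.31, 0], [-0.01, 0.47, 0], [-0.02, 0.63, 0], [-0.02, 0.63, 0]], delta_rot=[[0, 0, 1], [0, 0, 2], [0, 0, 3], [0, 0, 4], [0, 0, 4]])

```text
t: 5.8
eef_pos: [0.5211, 0.0648, 0.0872]
tcp_rot: [180.0, 0.0, 111.6]
force: [-0.2, 0.8, 1.2]
width: 0.129
finger_force: 15.0
```

```bash
python3 -c "
from h import *
st()"
```

```text
t 5.8 r 0.0908 arm 110.91 theta 0.25 yaw 111.57 Ftool [ 0.81  0.06 -1.18] T [0.144 0.199 0.037] w 0.129 15.000313818454742
```

Emit:
jog_arm(delta_pos=[[0, 0.16, 0], [0, 0.31, 0], [-0.01, 0.47, 0], [-0.02, 0.63, 0], [-0.02, 0.63, 0]], delta_rot=[[0, 0, 1], [0, 0, 2], [0, 0, 3], [0, 0, 4], [0, 0, 4]])

```text
t: 6.22
eef_pos: [0.5271, 0.0667, 0.0872]
tcp_rot: [180.0, 0.0, 107.5]
force: [-0.1, 0.6, 1.3]
width: 0.128
finger_force: 15.0
```

```bash
python3 -c "
from h import *
st()
snap('scene','sc5.png',(270,120,390,240),5)"
```

```text
t 6.22 r 0.0906 arm 106.94 theta 0.18 yaw 107.54 Ftool [ 0.6   0.08 -1.32] T [ 0.065  0.08  -0.011] w 0.128 15.00029593706131
```

View pics/sc5.png

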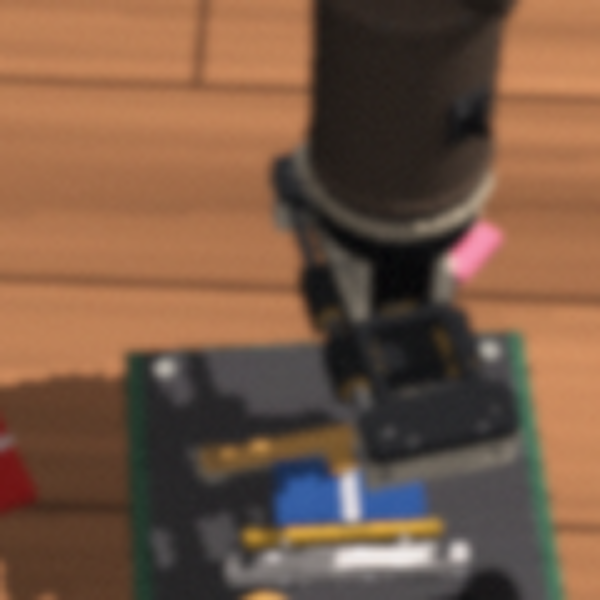

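The clip arm (200-350,450) has swung with the gripper, and its toe reaches the sample's near edge at (345,465); the sample is still just short of the plate. I'll continue in smaller steps.

Emit:
jog_arm(delta_pos=[[0, 0.08, 0], [0, 0.16, 0], [0, 0.24, 0], [0, 0.32, 0], [0, 0.32, 0]], delta_rot=[[0, 0, 0.5], [0, 0, 1], [0, 0, 1.5], [0, 0, 2], [0, 0, 2]])

```text
t: 6.68
eef_pos: [0.5297, 0.0674, 0.0872]
tcp_rot: [-180.0, 0.0, 105.6]
force: [-1.8, -1.5, 1.6]
width: 0.127
finger_force: 15.0
```

```bash
python3 -c "
from h import *
st()"
```

```text
t 6.68 r 0.0906 arm 105.23 theta 0.151 yaw 105.57 Ftool [-1.02 -2.12 -1.63] T [ 0.436 -0.304 -0.07 ] w 0.127 15.000300407409668
```

Contact now (about −2 N along the push). I'll continue in small steps.

Emit:
jog_arm(delta_pos=[[0, 0.04, 0], [0, 0.08, 0], [0, 0.12, 0], [0, 0.16, 0], [0, 0.16, 0]], delta_rot=[[0, 0, 0.25], [0, 0, 0.5], [0, 0, 0.75], [0, 0, 1], [0, 0, 1]])

```text
t: 7.1
eef_pos: [0.5311, 0.0678, 0.0872]
tcp_rot: [-180.0, 0.0, 104.6]
force: [-2.0, -3.0, 3.3]
width: 0.13
finger_force: 15.0
```

```bash
python3 -c "
from h import *
st()"
```

```text
t 7.1 r 0.0906 arm 104.29 theta 0.134 yaw 104.59 Ftool [-2.37 -2.65 -3.28] T [ 0.728 -0.582  0.012] w 0.13 15.000412613153458
```

Emit:
jog_arm(delta_pos=[[0, 0.04, 0], [0, 0.08, 0], [0, 0.12, 0], [0, 0.16, 0], [0, 0.16, 0]], delta_rot=[[0, 0, 0.25], [0, 0, 0.5], [0, 0, 0.75], [0, 0, 1], [0, 0, 1]])

```text
t: 7.52
eef_pos: [0.5328, 0.0682, 0.0872]
tcp_rot: [-180.0, 0.0, 103.6]
force: [-2.2, -4.7, 2.0]
width: 0.129
finger_force: 15.0
```

```bash
python3 -c "
from h import *
st()"
```

```text
t 7.52 r 0.0906 arm 103.2 theta 0.115 yaw 103.58 Ftool [-4.   -3.26 -2.01] T [ 0.793 -0.846 -0.058] w 0.129 15.000184625387192
```

Emit:
jog_arm(delta_pos=[[-0.04, 0.04, 0], [-0.06, 0.08, 0], [-0.08, 0.12, 0], [-0.08, 0.16, 0], [-0.08, 0.16, 0]], delta_rot=[[0, 0, 0.25], [0, 0, 0.5], [0, 0, 0.75], [0, 0, 1], [0, 0, 1]])

```text
t: 7.93
eef_pos: [0.5345, 0.0685, 0.0872]
tcp_rot: [180.0, -0.0, 102.6]
force: [-3.2, -1.0, 1.8]
width: 0.123
finger_force: 15.0
```

```bash
python3 -c "
from h import *
st()"
```

```text
t 7.93 r 0.0905 arm 102.11 theta 0.096 yaw 102.62 Ftool [-0.29 -3.35 -1.77] T [ 0.699 -0.176  0.   ] w 0.123 15.000360757112503
```

Emit:
jog_arm(delta_pos=[[0, 0.04, 0], [0, 0.08, 0], [0, 0.12, 0], [0, 0.16, 0], [0, 0.16, 0]], delta_rot=[[0, 0, 0.25], [0, 0, 0.5], [0, 0, 0.75], [0, 0, 1], [0, 0, 1]])

```text
t: 8.35
eef_pos: [0.5358, 0.0687, 0.0872]
tcp_rot: [-180.0, -0.0, 101.6]
force: [-5.0, 0.1, 3.5]
width: 0.126
finger_force: 15.0
```

```bash
python3 -c "
from h import *
st()"
```

```text
t 8.35 r 0.0904 arm 101.32 theta 0.082 yaw 101.62 Ftool [ 1.13 -4.86 -3.46] T [ 1.008  0.117 -0.045] w 0.126 15.00086098909378
```

Emit:
jog_arm(delta_pos=[[0, 0.03, 0], [0, 0.06, 0], [0, 0.08, 0], [0, 0.08, 0]], delta_rot=[[0, 0, 0.2], [0, 0, 0.4], [0, 0, 0.5], [0, 0, 0.5]])

```text
t: 8.68
eef_pos: [0.536, 0.0688, 0.0872]
tcp_rot: [-179.9, -0.0, 101.1]
force: [-6.5, -0.5, 6.3]
width: 0.126
finger_force: 15.0
```

```bash
python3 -c "
from h import *
st()"
```

```text
t 8.68 r 0.0905 arm 101.17 theta 0.08 yaw 101.13 Ftool [ 0.78 -6.5  -6.27] T [ 1.495  0.114 -0.106] w 0.126 15.003053694963455
```

Emit:
jog_arm(delta_pos=[[0, 0.03, 0], [0, 0.06, 0], [0, 0.08, 0], [0, 0.08, 0]], delta_rot=[[0, 0, 0.2], [0, 0, 0.4], [0, 0, 0.5], [0, 0, 0.5]])

```text
t: 9.02
eef_pos: [0.5361, 0.0687, 0.0871]
tcp_rot: [-179.8, -0.1, 100.6]
force: [-8.8, -0.1, 9.6]
width: 0.124
finger_force: 15.0
```

```bash
python3 -c "
from h import *
st()
snap('scene','sc6.png',(305,190,365,235),12)"
```

```text
t 9.02 r 0.0904 arm 101.06 theta 0.078 yaw 100.62 Ftool [ 1.53 -8.65 -9.6 ] T [ 1.976  0.14  -0.035] w 0.124 15.006226748228073
```

View pics/sc6.png

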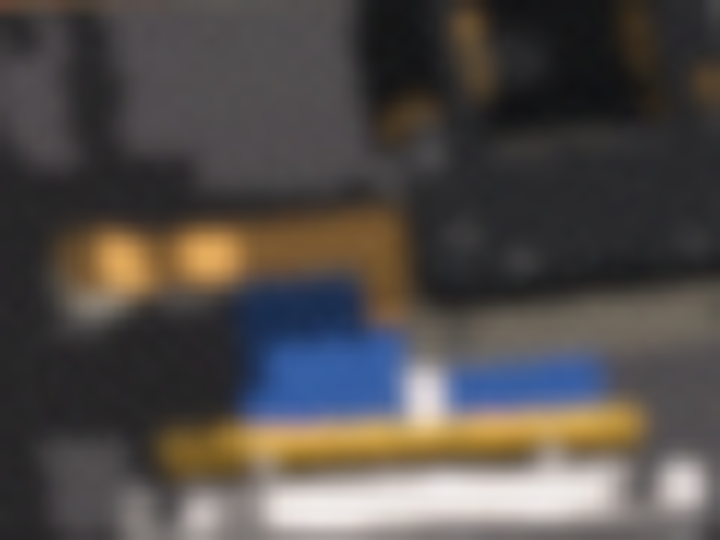

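The sample looks parallel to and touching the plate (edge (245,415)-(605,398)), and the post has stalled while the force climbs. I'll add a touch more and hold.

Emit:
jog_arm(delta_pos=[[0, 0.03, 0], [0, 0.06, 0], [0, 0.06, 0], [0, 0.06, 0]], delta_rot=[[0, 0, 0], [0, 0, 0], [0, 0, 0], [0, 0, 0]])

```text
t: 9.4
eef_pos: [0.5363, 0.0688, 0.0871]
tcp_rot: [-179.8, -0.1, 100.6]
force: [-10.9, -1.3, 10.9]
width: 0.127
finger_force: 15.0
```

```bash
python3 -c "
from h import *
st()"
```

```text
t 9.4 r 0.0904 arm 100.99 theta 0.077 yaw 100.62 Ftool [  0.74 -11.   -10.86] T [ 2.281  0.158 -0.01 ] w 0.127 15.007413178682327
```

Emit:
jog_arm(delta_pos=[[0, 0, 0], [0, 0, 0], [0, 0, 0], [0, 0, 0], [0, 0, 0], [0, 0, 0], [0, 0, 0], [0, 0, 0]], delta_rot=[[0, 0, 0], [0, 0, 0], [0, 0, 0], [0, 0, 0], [0, 0, 0], [0, 0, 0], [0, 0, 0], [0, 0, 0]])

```text
t: 10.07
eef_pos: [0.5362, 0.0687, 0.087]
tcp_rot: [-179.8, -0.1, 100.6]
force: [-10.9, 0.7, 10.2]
width: 0.126
finger_force: 15.0
```

Emit:
jog_arm(delta_pos=[[0, 0, 0], [0, 0, 0], [0, 0, 0], [0, 0, 0], [0, 0, 0], [0, 0, 0]], delta_rot=[[0, 0, 0], [0, 0, 0], [0, 0, 0], [0, 0, 0], [0, 0, 0], [0, 0, 0]])

```text
t: 10.57
eef_pos: [0.5363, 0.0687, 0.0871]
tcp_rot: [-179.8, -0.1, 100.6]
force: [-10.9, -1.0, 11.5]
width: 0.127
finger_force: 15.0
```

```bash
python3 -c "
from h import *
st()"
```

```text
t 10.57 r 0.0904 arm 101.0 theta 0.077 yaw 100.62 Ftool [  0.99 -10.9  -11.49] T [ 2.346  0.145 -0.033] w 0.127 15.007700622081757
```

Emit:
jog_arm(delta_pos=[[0, -0.1, 0], [0, -0.25, 0], [0, -0.4, 0], [-0.01, -0.6, 0], [-0.02, -0.8, 0], [-0.03, -1.0, 0], [-0.05, -1.2, 0], [-0.08, -1.4, 0]], delta_rot=[[0, 0, 0], [0, 0, -0.6], [0, 0, -1.5], [0, 0, -2.8], [0, 0, -4], [0, 0, -5.3], [0, 0, -6.6], [0, 0, -8]])

```text
t: 11.23
eef_pos: [0.5244, 0.0658, 0.0872]
tcp_rot: [180.0, -0.0, 108.8]
force: [-0.1, 4.0, 0.7]
width: 0.125
finger_force: 15.0
```

```bash
python3 -c "
from h import *
st()"
```

```text
t 11.23 r 0.0906 arm 108.71 theta 0.211 yaw 108.79 Ftool [ 3.84  1.25 -0.67] T [-0.115  0.545 -0.039] w 0.125 15.000182390213013
```

Emit:
jog_arm(delta_pos=[[0.07, -0.47, 0], [0.05, -0.94, 0], [-0.02, -1.41, 0], [-0.1, -1.87, 0], [-0.2, -2.33, 0], [-0.34, -2.78, 0], [-0.5, -3.23, 0], [-0.68, -3.66, 0]], delta_rot=[[0, 0, -3], [0, 0, -6], [0, 0, -9], [0, 0, -12], [0, 0, -15], [0, 0, -18], [0, 0, -21], [0, 0, -24]])

```text
t: 11.9
eef_pos: [0.4915, 0.0472, 0.0872]
tcp_rot: [-180.0, -0.0, 132.9]
force: [-0.5, 2.8, -1.5]
width: 0.127
finger_force: 15.0
```

Emit:
jog_arm(delta_pos=[[0.05, -0.47, 0], [0, -0.94, 0], [-0.05, -1.41, 0], [-0.13, -1.87, 0], [-0.25, -2.33, 0], [-0.4, -2.78, 0], [-0.56, -3.23, 0], [-0.56, -3.23, 0]], delta_rot=[[0, 0, -3], [0, 0, -6], [0, 0, -9], [0, 0, -12], [0, 0, -15], [0, 0, -18], [0, 0, -21], [0, 0, -21]])

```text
t: 12.57
eef_pos: [0.4708, 0.0204, 0.0872]
tcp_rot: [-180.0, -0.1, 153.8]
force: [-1.9, 1.0, 0.3]
width: 0.128
finger_force: 15.0
```

```bash
python3 -c "
from h import *
st()"
```

```text
t 12.57 r 0.092 arm 153.97 theta 1.001 yaw 153.77 Ftool [ 2.15  0.09 -0.34] T [ 0.037  0.582 -0.088] w 0.128 14.99835804104805
```

Emit:
jog_arm(delta_pos=[[0.05, -0.31, 0], [0.03, -0.63, 0], [0.03, -0.63, 0]], delta_rot=[[0, 0, -2], [0, 0, -4], [0, 0, -4]])

```text
t: 12.82
eef_pos: [0.4684, 0.0153, 0.0872]
tcp_rot: [-180.0, -0.0, 157.6]
force: [-1.6, 0.5, -0.5]
width: 0.128
finger_force: 15.0
```

Emit:
jog_arm(delta_pos=[[0, 0, 0], [0, 0, 0], [0, 0, 0], [0, 0, 0], [0, 0, 0], [0, 0, 0], [0, 0, 0], [0, 0, 0]], delta_rot=[[0, 0, 0], [0, 0, 0], [0, 0, 0], [0, 0, 0], [0, 0, 0], [0, 0, 0], [0, 0, 0], [0, 0, 0]], jaw=0.5)

```text
t: 13.48
eef_pos: [0.4691, 0.0159, 0.0872]
tcp_rot: [180.0, 0.0, 157.6]
force: [-0.2, 0.1, -0.5]
width: 0.499
finger_force: 0.0
```

Emit:
jog_arm(delta_pos=[[0, 0, -1], [0, 0, -3], [0, 0, -6], [0, 0, -9], [0, 0, -12], [4, 0, -12], [8, 0, -12], [12, 0, -12]], delta_rot=[[0, 0, 0], [0, 0, 0], [0, 0, 0], [0, 0, 0], [0, 0, 0], [0, 0, 0], [0, 0, 0], [0, 0, 0]])

```text
t: 14.15
eef_pos: [0.3572, 0.0615, 0.2081]
tcp_rot: [179.9, 0.1, 157.6]
force: [-1.0, 1.1, 0.1]
width: 0.503
finger_force: 0.0
```

```bash
python3 -c "
from h import *
st()
snap('top','top3.png',(255,130,365,235),5.5)
snap('scene','sc7.png',(285,160,395,270),5.4)"
```

```text
t 14.15 r 0.2126 arm 157.45 theta 1.062 yaw 157.55 Ftool [ 1.37  0.63 -0.06] T [-0.05   0.1    0.032] w 0.503 0.0
```

View pics/sc7.png

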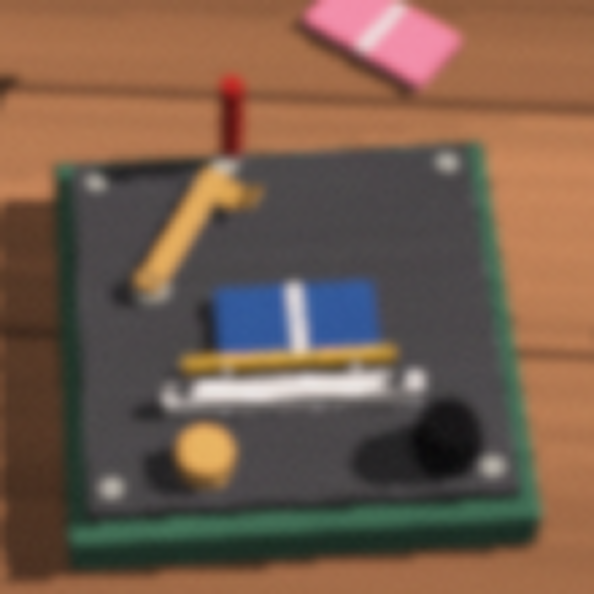

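View pics/top3.png

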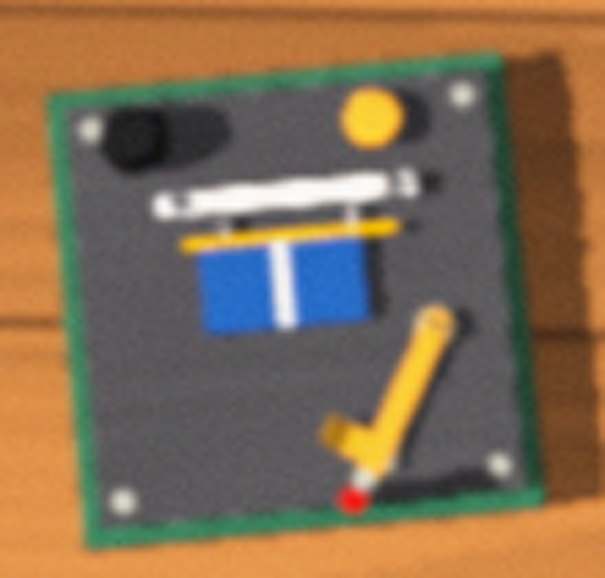

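The sample lies flush along the yellow plate (top crop (200,250)-(368,240)). The clip is back out with its post at (354,498), the bystanders have not moved, and the gripper is clear.

```bash
python3 -c "
from h import *
print(ticket.job_done())"
```

```text
the job is handed in; nothing more can be done
None
```

The job is done and handed in: the sample is flush against the yellow stop plate after being held there for about 1.2 s (about 11 N at the post), and the clip is back out to about 1.06 rad and released, with nothing else disturbed.

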